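# Stand up a slope-culture bottle and mix it on the touch-start vortex mixer

### The job

The culture in the pale bottle lying on the wire slant rack has to be mixed. First stand the bottle upright in the steel tray and let go of it, so that the culture runs down to its base; then take it again by the neck, press it down into the rubber cup of the vortex mixer until the cup is fully down, and keep it pressed, upright, for two seconds. Put it back standing in the tray; it is glass, so do not drop it or ram it into the mixer, and leave the other bottles as they are.

Things in the scene. Friction and masses are not known exactly. Their poses are not given: they have to be found in the camera images.
- pale_bottle: Glass culture bottle with PALE cream contents and white cotton plug, 0.06 to 0.11 kg, in either berth of the slant rack. Own y runs along it from base to neck; own z points to its upper side as it lies. Body 29 to 31 mm thick at own y -78 to +20 mm; neck 20 mm thick at +20 to +60 mm; soft plug to +82 mm. Origin on its underside; centre line 16.5 mm off in own z. Flat base.
- bottle_base (a point): Point at the centre of the bottle's flat base, on its centre line. The axes are the bottle's.
- bottle_body (a point): Point on the bottle's centre line near its centre of mass, 62 mm above the base; the body is 29 to 31 mm thick here. While the bottle lies on the rack there is free space on both sides of it and below it here.
- bottle_neck (a point): Point on the bottle's centre line in the middle of its 20 mm thick neck, 120 mm above the base. Taken here from straight above, the fingertips stay just above the shoulder.
- slant_rack: Fixed rack of 6 mm steel wire, 182 mm wide (its y), from x = -73 to +51 mm, 90 mm high; origin on the bench. Two bottles lie on it at its y = +48 and -48 mm, sloping up at 35 degrees to its +x, neck up, base at a heel bar. Each rests on bars 10 and 88 mm from its base, between guide pins 11 mm high; between the bars all is open. Lift a bottle straight up off the pins. Plug tops: 130 mm high.
- dark_bottle: The other bottle on the slant rack, same size, DARK grey contents: leave it. Axes and origin as the pale bottle's.
- steel_tray: Fixed shallow stainless tray, 110 mm (its x) by 160 mm (its y), rim 16 mm high; origin at the centre of its underside, floor 2 mm above that. Two bottles stand at its -y end (about y = -55 mm); the rest, from y = -20 mm to the rim at +y, is free. Best spot for the bottle, x = 0, y = +35 mm. Only low things lie beyond its +y end: a tilted gripper has room to lean out that way.
- tray_bottle_a: Standing culture bottle (31 mm across, 160 mm tall, dark contents) at the -y end of the tray; leave it. Origin at the base, z up.
- tray_bottle_b: Standing culture bottle (31 mm across, 163 mm tall, light brown contents) at the -y end of the tray; leave it. Origin at the base, z up.
- mixer: Fixed vortex mixer, white case 150 mm (its x) by 124 mm (its y), its top 78 mm high, grey sloping control panel with a black knob on its -x side, black collar and round black rubber cup on top. Origin at the centre of its foot. The knob and the switch do not move.
- cup_floor (a point): Centre of the inner floor of the mixer's rubber cup, 104 mm above the bench when the cup is up (22 mm behind the mixer's centre, towards its +x); it goes down with the cup. The cup's opening is 58 mm across at the rim and 52 mm at the floor, the rim stands 13 mm above the floor.
- mixer_cup (a joint): How far the cup is pressed down, in m: 0 up, 0.008 fully down against its stop. A spring holds it up: it starts to give at about 3 N and is fully down at about 10 N; let go, it comes back up.
Mind the look-alikes: they are no part of the job. Leave any yellow look-alike of the tray_bottle_a alone.

How it is judged:
On the way, in this order (a step that is already met when the one before it is completed fails the run):
1. the pale bottle stands upright in the steel tray, let go (angle between pale_bottle's own y axis and vertical below 0.08 rad and x of bottle_base in the frame of steel_tray between -0.05 and 0.05 m and y of bottle_base in the frame of steel_tray between -0.075 and 0.075 m and z of bottle_base in the frame of steel_tray below 0.008 m and contact force between pale_bottle and steel_tray above 0.1 N and linear speed of pale_bottle below 0.03 m/s and contact force between pale_bottle and the fingers below 0.05 N), for 0.2 s.
2. held by the neck and upright, the pale bottle keeps the mixer's cup fully down (7 mm or more of its 8 mm) for 1.5 s (value of joint mixer_cup above 0.007 m and contact force between pale_bottle and mixer above 4 N and horizontal distance between bottle_base and cup_floor below 0.02 m and angle between pale_bottle's own y axis and vertical below 0.15 rad and y of the grasp point in the frame of pale_bottle above 0.015 m and contact force between pale_bottle and the fingers above 1 N), for 1.5 s.
At the end, for the whole second after the job is handed in: the pale bottle stands upright (within 0.08 rad) on the tray's floor, let go and at rest; the cup is up again (within 2 mm); the dark bottle lies on the rack within 20 mm of its start, and the two other tray bottles stand within 25 mm of theirs (all of step 1 and value of joint mixer_cup below 0.002 m and distance of dark_bottle from where it was at the start of the episode below 0.02 m and distance of each of tray_bottle_a, tray_bottle_b from where it was at the start of the episode below 0.025 m and angle between each of tray_bottle_a, tray_bottle_b's own z axis and vertical below 0.1 rad); the robot touches nothing.
It fails at once if the pale bottle is rammed into the mixer (over 80 N) (contact force between pale_bottle and mixer above 80 N).
It fails at once if the pale bottle is dropped (falling free of the fingers at over 0.5 m/s) (linear speed of pale_bottle above 0.5 m/s and contact force between pale_bottle and the fingers below 0.05 N).
It fails at once if another bottle is knocked over or shoved 40 mm away (distance of any of dark_bottle, tray_bottle_a, tray_bottle_b from where it was at the start of the episode above 0.04 m or angle between any of tray_bottle_a, tray_bottle_b's own z axis and vertical above 0.5 rad).
It also fails if it takes over 72 s, if anything falls off the work surface, if the arm or the gripper's body presses on something with over 40 N, if the wrist force passes 120 N, or if a joint passes its speed limit or range.

### The arm

A 6-joint arm with a two-finger parallel gripper is mounted at the origin on a cart in front of the work surface, level with it; the furniture and walls round the work are solid. World frame = base frame: x ahead of the robot, y to its left, z up, the work surface at z = 0. Lengths are in m, angles in rad, forces in N, time in s.
With the tool pointing down it reaches from about 0.225 to 0.875 m from the base axis. Payload 3.4 kg.
Tool frame: the origin (TCP) lies on the centre line of the jaws, within the pads' length; the fingertips stand 11 mm ahead of it and the grasp point (between the pads) lies 8 mm behind it; z points along the fingers, y is the line along which they close (so a half turn about z gives the same grasp; the last joint's range is limited). The gripper opens to 85 mm and grips with 20 to 120 N. Pads are 22 mm wide; open, the fingers measure 114 mm over their backs; the gripper's body (76 mm by 85 mm) begins 54 mm behind the grasp point. The pads swing forward as they close: fully open they stand 13 mm farther back than shut.
Start: joints at [1.071, 0.276, 1.505, -0, 1.361, -0.121], TCP at [0.213, 0.534, 0.242] pointing down, gripper open.
Joint ranges: [-2.89, 2.89], [-0.75, 2.08], [0.22, 2.7], [-1.18, 4.32], [0.11, 2.71], [-2.7, 2.7]. Speed limits (rad/s): [2.57, 2.57, 3.14, 3.14, 3.14, 3.14].

### API

Orientations are given as a unit quaternion [w, x, y, z].
In Python, from rig import manip, eyes, job gives the robot as it stands.
- The arm moves only by the tool drive_tool, never from a script. Its argument "rows" is a list of rows, each a list of 3 entries, a list of its own where there are three numbers: the turn, a rotation vector about the world's x, y, z in rad, then the shift along the world's x, y, z in cm, then the finger opening in cm, from 0 to 8.54. A call has 1 to 8 rows; each row shifts and turns the commanded pose from where the row before left it; what a row does not reach is not made up. A row lasts 1/8 s, in which the tool goes at most 62.5 mm and 10.7 degrees, less where a joint would pass 70% of its speed; a pose out of reach is approached as far as the arm can. A call is refused whole if a number of a shift passes 6.25 or a number of a turn 0.188, either way. A call with a gripper value outside its range is refused whole. The fingers move at their own pace and stop on an object; "force" is the grip in N (left out, the last holds). Time passes only in rows, so rows that do not move let the fingers close. It gives the time, the measured TCP pose, the force, the opening and the grip force at its end, in the units of the state.
- manip.get_state(): the state, without advancing time (a new reading comes with each control period).
- eyes.get_image(name): name is "scene" or "top"; returns the picture (400x640x3 uint8, red, green, blue); there is no depth.
- eyes.get_calibration(name): a dict with "camera_matrix" (3x3 intrinsics, pixels), "k1" (the pictures are not rectified: a ray, as slopes to the right and down, at radius r is drawn at 1 + k1 r^2 times it, then the intrinsics apply), "view" (4x4, takes a point from world to camera coordinates). Camera axes: x right, y up, looking along -z (the intrinsics and any distortion apply to the point x, -y, -z); pixel columns grow to the right and rows downward; lengths in m; the calibration is good to about 2 mm. A picture is of the moment at which its call begins. get_calibration takes no time and is no camera call.
- job.sign_off(): hands the job in; it is judged then, once.
The state is a dict: "clock": time; "qpos": joint angles; "qd": joint speeds; "effort": joint torques, N m; "position": TCP position; "ee_rot": TCP orientation; "contact_force": force on the tool from outside, world axes, zero at the start; "moment": the same for the moment, N m; "width": finger opening in m; "gripper_force": force on a finger pad.
Only numpy, scipy, OpenCV 4.12 (cv2) and the standard library are available. Lean on these libraries where they do the work, as an engineer would, in place of code of your own. Each camera call takes 0.05 s, during which the arm holds its last target. There are 200 camera calls.

## Working session

There is one attempt and no reset: what is moved stays moved. The work goes in short steps, Python scripts to look and compute and a tool call to move; the robot and the scene stay as the last step left them, time stands still between calls to the robot, and variables do not carry over. Pictures are saved under pics/ and viewed, at most 10 in all, crops included, and the job is handed in when it is done.

Besides the shell and the picture viewer there is one more tool, called after "Call:" by a JSON object that holds its "api" and its "payload". drive_tool: Moves the arm, as the interface text tells. Its arguments: {"type":"object","properties":{"rows":{"type":"array"},"force":{"type":"number"}},"required":["rows"]}

```bash
mkdir -p pics; python3 - <<'E'
from rig import manip, eyes, job
import cv2
for n in("scene","top"):
    cv2.imwrite(f"pics/{n}0.png",eyes.get_image(n)[:,:,::-1]); c=eyes.get_calibration(n); print(n,c)
print(manip.get_state())
E
```

```text
scene {'camera_matrix': array([[378.3549736 ,   0.        , 321.97647107],
       [  0.        , 378.3549736 , 199.42375047],
       [  0.        ,   0.        ,   1.        ]]), 'k1': -0.053493890077064184, 'view': array([[ 0.85864979, -0.51247359, -0.00955775, -0.43585441],
       [ 0.21876841,  0.34955593,  0.91101648, -0.20135915],
       [-0.46353092, -0.78433505,  0.41225916, -0.76189692],
       [ 0.        ,  0.        ,  0.        ,  1.        ]])}
top {'camera_matrix': array([[494.43857535,   0.        , 320.98245826],
       [  0.        , 494.43857535, 189.41945839],
       [  0.        ,   0.        ,   1.        ]]), 'k1': -0.13415882070541552, 'view': array([[ 0.00257948, -0.99996147,  0.00839111,  0.00623293],
       [ 0.98569406,  0.00395661,  0.168498  , -0.51170677],
       [-0.1685247 ,  0.00783643,  0.98566628, -1.42388296],
       [ 0.        ,  0.        ,  0.        ,  1.        ]])}
{'clock': 0.1, 'qpos': array([ 1.07098510e+00,  2.76512047e-01,  1.50599992e+00,  1.03014142e-06,
        1.36070404e+00, -1.20991778e-01]), 'qd': array([ 5.54070491e-04, -1.78603509e-03, -4.15573783e-04,  6.41777241e-05,
       -1.40759906e-03, -7.94238823e-04]), 'effort': array([ 8.59276861e-04, -4.17699337e+01, -2.46405333e+01, -3.37749088e-04,
        5.78151332e-03,  7.80788724e-06]), 'position': array([0.21243059, 0.53383348, 0.24154007]), 'ee_rot': array([-2.48398311e-04,  1.88279253e-01,  9.82115199e-01, -7.72731781e-04]), 'contact_force': array([ 0.06153128,  0.27534771, -0.70562257]), 'moment': array([-0.01458214, -0.02753588,  0.03519974]), 'gripper_force': 0.0, 'width': 0.0857114339637555}
```

View pics/scene0.png

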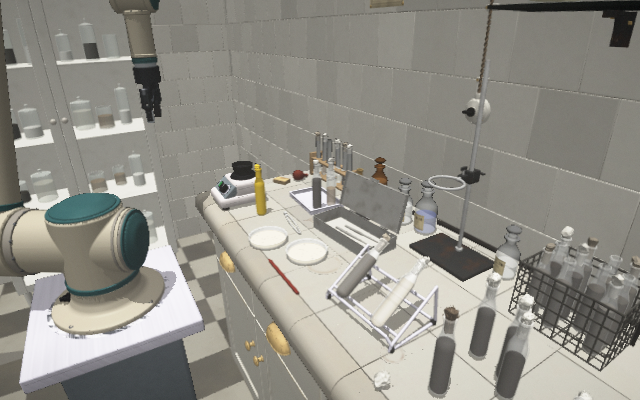

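View pics/top0.png

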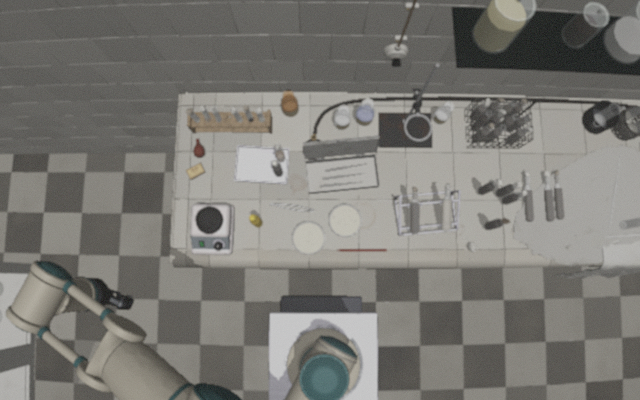

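The scene view shows the pale bottle at (405,290) and the dark bottle at (365,265) on the rack. It also shows the tray with two bottles at (320,190), the mixer at (240,180) and the yellow look-alike at (260,190). In the top view the rack is at (427,212), the tray at (262,165), the mixer at (210,228) and the yellow look-alike at (255,218). Next I'll enlarge both.

```bash
cat > h.py <<'E'
import numpy as np, cv2
from rig import manip, eyes, job
from scipy.spatial.transform import Rotation as R
C={n:eyes.get_calibration(n) for n in("scene","top")}
def ray(n,u,v):
    c=C[n];K=c["camera_matrix"];x=(u-K[0,2])/K[0,0];y=(v-K[1,2])/K[1,1]
    d=np.hypot(x,y);r=d
    for _ in range(20): r=d/(1+c["k1"]*r*r)
    s=r/d if d>0 else 1
    V=c["view"];Rm=V[:3,:3];o=-Rm.T@V[:3,3]
    q=Rm.T@np.array([x*s,-y*s,-1.]);return o,q/np.linalg.norm(q)
def onz(n,u,v,z):
    o,d=ray(n,u,v);return o+d*(z-o[2])/d[2]
def tri(p,q): # scene px, top px
    o1,d1=ray("scene",*p);o2,d2=ray("top",*q)
    s=np.linalg.lstsq(np.c_[d1,-d2],o2-o1,rcond=None)[0]
    a=o1+d1*s[0];b=o2+d2*s[1];return (a+b)/2,np.linalg.norm(a-b)
def proj(n,P):
    c=C[n];K=c["camera_matrix"];p=c["view"][:3,:3]@np.array(P)+c["view"][:3,3]
    x,y=p[0]/-p[2],-p[1]/-p[2];f=1+c["k1"]*(x*x+y*y)
    return np.array([K[0,0]*x*f+K[0,2],K[1,1]*y*f+K[1,2]])
def crop(n,u0,v0,u1,v1,k,f):
    im=eyes.get_image(n)[v0:v1,u0:u1,::-1]
    cv2.imwrite(f,cv2.resize(im,None,fx=k,fy=k,interpolation=cv2.INTER_CUBIC))
E
python3 - <<'E'
from h import *
a=eyes.get_image("top")[:,:,::-1];b=eyes.get_image("scene")[:,:,::-1]
r=lambda i,k:cv2.resize(i,None,fx=k,fy=k,interpolation=cv2.INTER_CUBIC)
A=np.hstack([r(a[180:250,380:480],4),r(a[130:260,180:280][10:,:],3.3333)[:280+0,:]]) if 0 else None
t1=r(a[185:240,385:465],5);t2=r(a[140:255,180:295],3.4)[:391]
H=600;c=np.zeros((H,800,3),np.uint8)
c[:275,:400]=t1;c[:391,405:796]=t2
cv2.imwrite("pics/topc.png",c)
c=np.zeros((600,800,3),np.uint8)
s1=r(b[225:355,320:450],4);c[:520,:520][:s1.shape[0],:s1.shape[1]]=s1
cv2.imwrite("pics/sc1.png",c[:520,:520])
s2=r(b[145:225,200:360],5);cv2.imwrite("pics/sc2.png",s2)
E
```

```text
(no output)
```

View pics/topc.png

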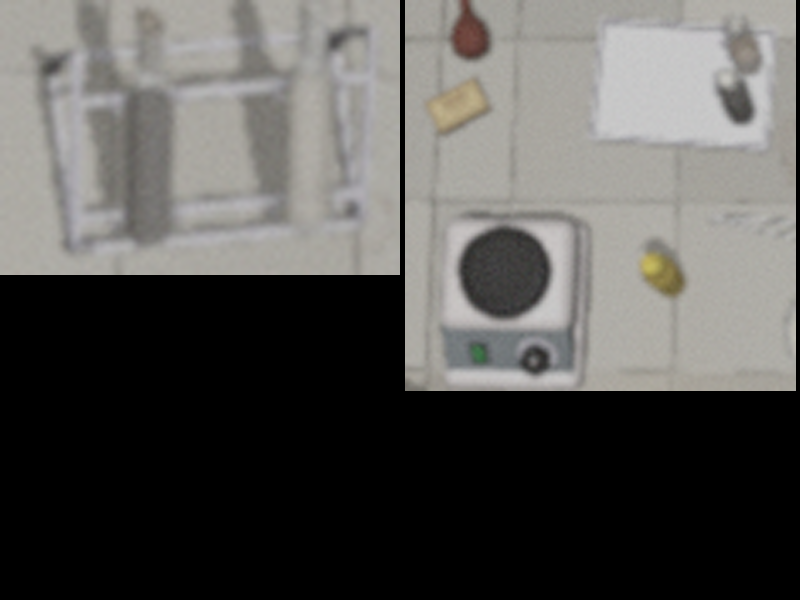

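View pics/sc1.png

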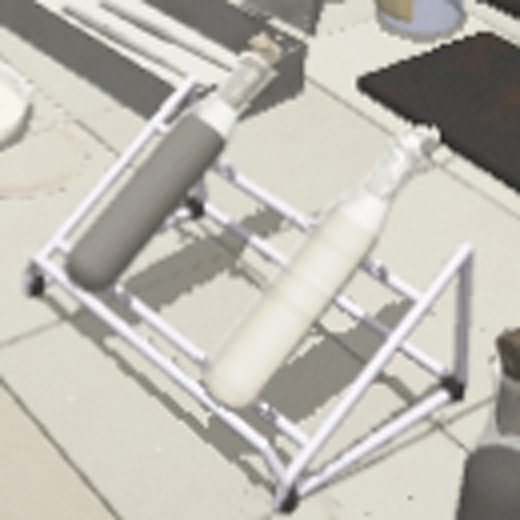

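View pics/sc2.png

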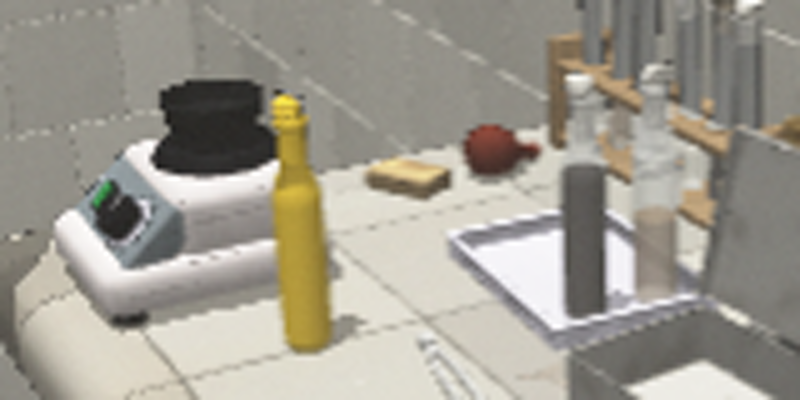

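In the crops, the rack's two berths hold the dark bottle (scene crop (150,190), top crop (150,160)) and the pale cream one with the white plug (scene crop (300,290), top crop (308,155)). The pale one fits the description. The yellow bottle beside the mixer is the look-alike, so it stays put.

```bash
python3 - <<'E'
from h import *
np.set_printoptions(precision=4,suppress=True)
S=lambda x,y:(320+x/4,225+y/4); T=lambda x,y:(385+x/5,185+y/5)
S2=lambda x,y:(200+x/5,145+y/5); T2=lambda x,y:(180+(x-405)/3.4,140+y/3.4)
# bottle axis = intersection of planes
def plane(n,p,q):
    o,a=ray(n,*p);_,b=ray(n,*q);m=np.cross(a,b);m/=np.linalg.norm(m);return m,m@o
for nm,s,t in(("pale",(S(231,388),S(362,212)),(T(307,225),T(311,85))),("dark",(S(92,272),S(212,118)),(T(148,235),T(150,90)))):
    m1,d1=plane("scene",*s);m2,d2=plane("top",*t)
    ax=np.cross(m1,m2);ax/=np.linalg.norm(ax);ax*=np.sign(ax[0])
    P0=np.linalg.lstsq(np.array([m1,m2]),np.array([d1,d2]),rcond=None)[0]
    print(nm,"axis",ax,"slope",np.degrees(np.arcsin(ax[2])),"yaw",np.arctan2(ax[1],ax[0]))
    for k in s:
        o,d=ray("scene",*k);q=np.linalg.lstsq(np.c_[d,-ax],P0-o,rcond=None)[0];print("  pt",o+d*q[0])
print("plug pale",tri(S(428,137),T(312,12)))
print("rack feet",[onz("scene",*S(*p),0) for p in((38,288),(288,505),(458,390),(195,212))])
print("rack front ends top",[onz("top",*T(*p),.03) for p in((75,243),(362,222))])
tc=[onz("top",*T2(*p),.016) for p in((605,22),(777,32),(768,150),(595,139))]
print("tray",tc,np.mean(tc,0), [np.linalg.norm(tc[i]-tc[i-1]) for i in range(4)])
ts=[onz("scene",*S2(*p),.016) for p in((450,236),(562,340),(712,292))];print("tray sc",ts)
print("tray tri",tri(S2(450,236),T2(595,139)),tri(S2(562,340),T2(768,150)))
print("cup",onz("top",*T2(505,272),.117),onz("scene",*S2(211,91),.117),tri(S2(211,91),T2(505,272)))
mc=[onz("top",*T2(*p),.078) for p in((446,222),(572,217),(573,326),(444,327))];print("case top",mc)
print("yellow base",onz("scene",*S2(305,345),0),"cap",tri(S2(287,100),T2(652,265)))
for p in((585,310),(656,293)): print("tb",onz("scene",*S2(*p),.003))
for p,q in(((580,82),(727,80)),((656,72),(738,26))): print("tbcap",tri(S2(*p),T2(*q)))
print("camera", *[ (-C[n]["view"][:3,:3].T@C[n]["view"][:3,3]) for n in C])
E
```

```text
pale axis [0.8025 0.0996 0.5883] slope 36.037757616237506 yaw 0.12345118930632253
  pt [ 0.4007 -0.3668  0.0343]
  pt [ 0.4778 -0.3572  0.0908]
dark axis [0.7926 0.0859 0.6037] slope 37.13537038983155 yaw 0.10796264106909505
  pt [ 0.3933 -0.2703  0.0347]
  pt [ 0.4679 -0.2622  0.0915]
plug pale (array([ 0.5101, -0.355 ,  0.1165]), np.float64(0.009071128447356039))
rack feet [array([ 0.3879, -0.2303,  0.    ]), array([ 0.4023, -0.4063, -0.    ]), array([ 0.5137, -0.3948,  0.    ]), array([ 0.4941, -0.2206, -0.    ])]
rack front ends top [array([ 0.3819, -0.227 ,  0.03  ]), array([ 0.3941, -0.401 ,  0.03  ])]
tray [array([0.6495, 0.2611, 0.016 ]), array([0.6405, 0.1049, 0.016 ]), array([0.5322, 0.1114, 0.016 ]), array([0.5417, 0.2665, 0.016 ])] [0.591 0.186 0.016] [np.float64(0.10801894376891488), np.float64(0.15643450401960096), np.float64(0.10848908264627938), np.float64(0.1554073263268391)]
tray sc [array([0.5438, 0.2602, 0.016 ]), array([0.531 , 0.0918, 0.016 ]), array([0.6389, 0.1005, 0.016 ])]
tray tri (array([0.5442, 0.2662, 0.0133]), np.float64(0.004379082627121085)) (array([0.5374, 0.1106, 0.0057]), np.float64(0.0070313403584326434))
cup [0.4109 0.321  0.117 ] [0.4184 0.3296 0.117 ] (array([0.4127, 0.3195, 0.1207]), np.float64(0.0045954079050677344))
case top [array([0.4575, 0.3822, 0.078 ]), array([0.4624, 0.2737, 0.078 ]), array([0.3698, 0.27  , 0.078 ]), array([0.3679, 0.3801, 0.078 ])]
yellow base [0.4154 0.194  0.    ] cap (array([0.4153, 0.1942, 0.1511]), np.float64(0.0033099179043433423))
tb [0.5754 0.1428 0.003 ]
tb [0.6246 0.1407 0.003 ]
tbcap (array([0.5681, 0.1364, 0.1499]), np.float64(0.004934168873234413))
tbcap (array([0.6136, 0.1281, 0.15  ]), np.float64(0.005105072579384962))
camera [ 0.0651 -0.7506  0.4934] [0.2644 0.0194 1.4896]
```

The two views agree. The bottle-body point is at about (0.449,-0.361,0.070) with rack yaw near 0.09. The tray spot is about (0.593,0.221) and the cup centre about (0.412,0.320). Before moving I'll check that the wrist can take the tilted placing.

```bash
cat >> h.py <<'E'
def eul(q1,p,Rt):
    M=R.from_euler("ZY",[q1,p]).inv()*Rt*R.from_euler("z",np.pi/2).inv()
    return M.as_euler("ZYZ")
def Rdown(yaw): # z down, y at yaw from world y
    return R.from_euler("z",yaw)*R.from_matrix(np.diag([-1,1,-1.]))
E
python3 - <<'E'
from h import *
np.set_printoptions(precision=2,suppress=True)
s=manip.get_state();w,x,y,z=s["ee_rot"];print("chk",eul(s["qpos"][0],s["qpos"][1]+s["qpos"][2],R.from_quat([x,y,z,w])),s["qpos"])
print(Rdown(-.379).as_matrix()-R.from_quat([x,y,z,w]).as_matrix())
t=np.radians(55)
for flip in(0,np.pi):
    G=Rdown(.09-flip); print("flip",flip,"grasp",eul(-.8,1.78,G))
    # bottle axis dir yaw .09; tilt neck up: rot about -(rack y)
    T=R.from_rotvec(-t*np.array([-np.sin(.09),np.cos(.09),0]))*G
    for lean in(-1.48,-1.2,-.9,-.6,-.3,0):
        F=R.from_euler("z",lean)*T;zt=F.as_matrix()[:,2]
        wp=np.array([.593,.221,.065])-.2*zt; r=np.hypot(*wp[:2]);q1=np.arctan2(wp[1],wp[0])-np.arcsin(.069/r)
        print(" lean",lean,"toolz",zt,"wrist",wp,r,"q1",q1,"e",[eul(q1,p,F) for p in(1.6,1.9,2.2)])
for yaw in(-1.57,0,1.57,-3.14):
    print("neck",yaw,eul(.25,1.8,Rdown(yaw)),"cup",eul(.55,1.8,Rdown(yaw)))
E
```

```text
chk [-0.    1.36 -0.12] [ 1.07  0.28  1.51 -0.    1.36 -0.12]
[[ 0.  0.  0.]
 [ 0. -0.  0.]
 [-0.  0. -0.]]
flip 0 grasp [-0.    1.36 -2.46]
 lean -1.48 toolz [ 0.15 -0.81 -0.57] wrist [0.56 0.38 0.18] 0.6809001346100176 q1 0.49439334936691814 e [array([-0.93,  1.81,  0.21]), array([-0.9 ,  1.62,  0.45]), array([-0.9 ,  1.44,  0.68])]
 lean -1.2 toolz [ 0.36 -0.73 -0.57] wrist [0.52 0.37 0.18] 0.6370177875421492 q1 0.5068732046796285 e [array([-0.96,  1.59,  0.05]), array([-0.97,  1.42,  0.3 ]), array([-1.03,  1.26,  0.56])]
 lean -0.9 toolz [ 0.56 -0.59 -0.57] wrist [0.48 0.34 0.18] 0.5880533297613102 q1 0.4981797519511028 e [array([-0.95,  1.34, -0.13]), array([-1.03,  1.17,  0.13]), array([-1.17,  1.04,  0.43])]
 lean -0.6 toolz [ 0.71 -0.4  -0.57] wrist [0.45 0.3  0.18] 0.5413908417726292 q1 0.46169064823802264 e [array([-0.88,  1.07, -0.35]), array([-1.04,  0.9 , -0.05]), array([-1.29,  0.78,  0.32])]
 lean -0.3 toolz [ 0.8  -0.17 -0.57] wrist [0.43 0.26 0.18] 0.5023857177355299 q1 0.39494274475165775 e [array([-0.7 ,  0.81, -0.67]), array([-0.96,  0.6 , -0.33]), array([-1.43,  
[... 929 characters left out ...]
9064823802264 e [array([-0.88,  1.07,  2.79]), array([-1.04,  0.9 ,  3.09]), array([-1.29,  0.78, -2.82])]
 lean -0.3 toolz [ 0.8  -0.17 -0.57] wrist [0.43 0.26 0.18] 0.5023857177355299 q1 0.39494274475165775 e [array([-0.7 ,  0.81,  2.47]), array([-0.96,  0.6 ,  2.82]), array([-1.43,  0.49, -2.93])]
 lean 0 toolz [ 0.82  0.07 -0.57] wrist [0.43 0.21 0.18] 0.47676572285502755 q1 0.30220058984246156 e [array([-0.3 ,  0.61,  1.94]), array([-0.55,  0.34,  2.21]), array([-1.61,  0.17, -2.97])]
neck -1.57 [0.   1.34 0.25] cup [-0.    1.34  0.55]
neck 0 [ 0.    1.34 -1.32] cup [ 0.    1.34 -1.02]
neck 1.57 [ 0.    1.34 -2.89] cup [ 0.    1.34 -2.59]
neck -3.14 [0.   1.34 1.82] cup [0.   1.34 2.12]
```

Call:
{"api": "drive_tool", "payload": {"rows": [[[0, 0, 0.03], [1.3, -5, 0], 4.5], [[0, 0, 0.03], [1.3, -5, 0], 4.5], [[0, 0, 0.03], [1.3, -5, 0], 4.5], [[0, 0, 0.03], [1.3, -5, 0], 4.5], [[0, 0, 0.03], [1.3, -5, 0], 4.5], [[0, 0, 0.03], [1.3, -5, 0], 4.5], [[0, 0, 0.03], [1.3, -5, 0], 4.5], [[0, 0, 0.03], [1.3, -5, 0], 4.5]], "force": 40}}

```text
clock: 1.2
position: [0.3167, 0.1328, 0.2425]
ee_rot: [0.001, 0.069, 0.998, 0.0]
contact_force: [0.6, -0.4, -1.4]
width: 0.0448
gripper_force: 0.0
```

Call:
{"api": "drive_tool", "payload": {"rows": [[[0, 0, 0.03], [1.3, -5, 0], 4.5], [[0, 0, 0.03], [1.3, -5, 0], 4.5], [[0, 0, 0.03], [1.3, -5, 0], 4.5], [[0, 0, 0.03], [1.3, -5, 0], 4.5], [[0, 0, 0.03], [1.3, -5, 0], 4.5], [[0, 0, 0.03], [1.3, -5, 0], 4.5], [[0, 0, 0.03], [1.3, -5, 0], 4.5], [[0, 0, 0], [1.3, -4, 0], 4.5]]}}

```text
clock: 2.2
position: [0.4208, -0.2579, 0.2421]
ee_rot: [-0.0, -0.035, 0.999, 0.0]
contact_force: [-0.1, -0.0, 0.3]
width: 0.0453
gripper_force: 0.0
```

Call:
{"api": "drive_tool", "payload": {"rows": [[[0, 0, 0.02], [1.4, -5, 0], 4.5], [[0, 0, 0], [1.4, -5.3, 0], 4.5], [[0, 0, 0], [0, 0, -4], 4.5], [[0, 0, 0], [0, 0, -4], 4.5], [[0, 0, 0], [0, 0, -2.4], 4.5], [[0, 0, 0], [0, 0, 0], 4.5]]}}

```text
clock: 2.95
position: [0.4474, -0.3576, 0.1362]
ee_rot: [-0.002, -0.046, 0.999, 0.002]
contact_force: [0.0, -0.5, -0.3]
width: 0.0453
gripper_force: 0.0
```

```bash
python3 - <<'E'
from h import *
crop("scene",320,150,470,330,3.3,"pics/ap.png")
s=manip.get_state();print(s["qpos"].round(3),s["position"].round(4))
for P in([.449,-.361,.07],[.449,-.361,.129],[.399,-.366,.034]): print((proj("scene",P)-[320,150])*3.3)
E
```

```text
[-0.796  0.352  1.666  0.     1.125 -2.458] [ 0.4484 -0.3585  0.1379]
[259.38322239 475.46509061]
[268.39613343 382.4899819 ]
[187.00110117 568.33486367]
```

View pics/ap.png

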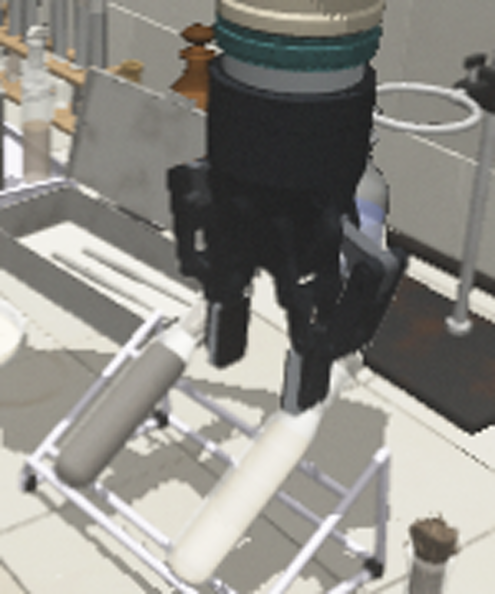

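The gripper is centred over the pale bottle: the fingertips' midpoint is near (265,385), where I predicted, and the bottle axis at body (259,480) is within a few mm of my estimate. I'll go down and grip.

Call:
{"api": "drive_tool", "payload": {"rows": [[[0, 0, 0], [0, -0.2, -3], 4.5], [[0, 0, 0], [0, 0, -3], 4.5], [[0, 0, 0], [0, 0, -1.8], 4.5], [[0, 0, 0], [0, 0, 0], 4.5]]}}

```text
clock: 3.5
position: [0.4488, -0.3608, 0.0606]
ee_rot: [-0.0, -0.046, 0.999, 0.0]
contact_force: [0.8, 0.2, 0.5]
width: 0.0446
gripper_force: 0.0
```

Call:
{"api": "drive_tool", "payload": {"rows": [[[0, 0, 0], [0, 0, 0], 2], [[0, 0, 0], [0, 0, 0], 2], [[0, 0, 0], [0, 0, 0], 2], [[0, 0, 0], [0, 0, 0], 2], [[0, 0, 0], [0, 0, 0], 2]], "force": 40}}

```text
clock: 4.12
position: [0.4497, -0.3616, 0.0621]
ee_rot: [0.001, -0.046, 0.999, -0.001]
contact_force: [-0.2, 0.5, 6.3]
width: 0.0281
gripper_force: 41.6
```

Call:
{"api": "drive_tool", "payload": {"rows": [[[0, 0, 0], [0, 0, 1], 2], [[0, 0, 0], [0, 0, 3], 2], [[0, 0, 0], [0, 0, 4], 2], [[0, 0, 0], [0, 0, 4], 2], [[0, 0, 0], [0, 0, 4], 2], [[0, 0, 0], [0, 0, 4], 2], [[0, 0, 0], [0, 0, 0], 2]]}}

```text
clock: 5.0
position: [0.4498, -0.3619, 0.2643]
ee_rot: [0.003, -0.046, 0.999, -0.003]
contact_force: [0.3, 0.3, -1.0]
width: 0.0284
gripper_force: 40.8
```

```bash
python3 - <<'E'
from h import *
im=eyes.get_image("scene")
cv2.imwrite("pics/lift.png",cv2.resize(im[60:340,250:530,::-1],None,fx=2,fy=2))
s=manip.get_state();print(s["qpos"].round(3),s["position"].round(4),s["width"],s["gripper_force"])
E
```

```text
[-0.798  0.266  1.471 -0.     1.402 -2.46 ] [ 0.4489 -0.361   0.2619] 0.028487314489516018 40.83654999732971
```

View pics/lift.png

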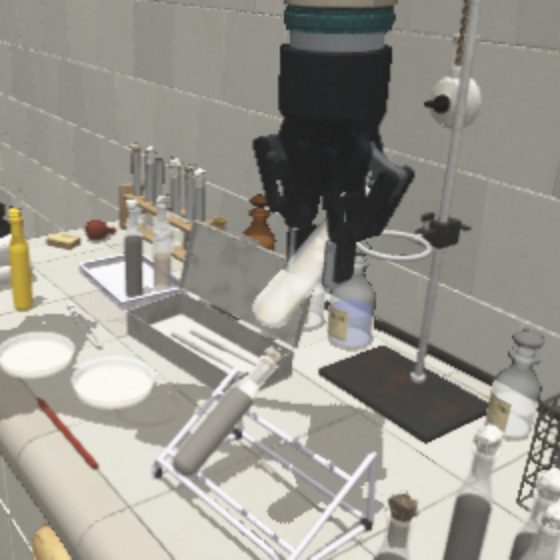

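The bottle is held cleanly and the dark bottle is undisturbed. The stand's ring at scene (447,182), top (417,127) may be near the transport path, so I'll locate it first.

```bash
python3 - <<'E'
from h import *
print("ring",tri((447,182),(417,127)),"left edge",tri((427,182),(403,127)))
print("lid top",tri((346,174),(306,146)),tri((406,208),(378,140)))
E
```

```text
ring (array([ 0.66055015, -0.25397967,  0.19931766]), np.float64(0.0038294044865486965)) left edge (array([ 0.65708427, -0.21212653,  0.18809975]), np.float64(0.011860129918839673))
lid top (array([0.61974273, 0.05253075, 0.12911746]), np.float64(0.004591391822714221)) (array([ 0.64772242, -0.15688042,  0.10333866]), np.float64(0.00019756102017695157))
```

Call:
{"api": "drive_tool", "payload": {"rows": [[[0, 0, -0.13], [0, 3, 0.5], 2], [[0, 0, -0.13], [0.3, 5, 0], 2], [[0, 0, -0.13], [0.5, 5, 0], 2], [[0, 0, -0.13], [0.8, 5, 0], 2], [[0, 0, -0.13], [1, 5, 0], 2], [[0, 0, -0.13], [1.5, 5, 0], 2], [[0, 0, -0.13], [1.5, 5, 0], 2]]}}

```text
clock: 5.92
position: [0.5036, -0.0289, 0.2635]
ee_rot: [-0.002, 0.4, 0.916, -0.0]
contact_force: [0.5, 0.5, -1.8]
width: 0.0281
gripper_force: 40.8
```

Call:
{"api": "drive_tool", "payload": {"rows": [[[0, 0, -0.13], [1.6, 5, 0], 2], [[0, 0, -0.13], [1.6, 5, 0], 2], [[0, 0, -0.13], [1.6, 5, 0], 2], [[0, 0, -0.13], [1.6, 5, 0], 2], [[0, 0, -0.13], [1.6, 4, 0], 2], [[0, 0, -0.04], [1, 2, 0], 2], [[0, 0, 0], [0, 0, 0], 2]]}}

```text
clock: 6.8
position: [0.594, 0.2304, 0.2626]
ee_rot: [-0.001, 0.684, 0.73, -0.002]
contact_force: [-0.6, 0.6, -0.7]
width: 0.0284
gripper_force: 40.8
```

```bash
python3 - <<'E'
from h import *
s=manip.get_state();w,x,y,z=s["ee_rot"];M=R.from_quat([x,y,z,w])
print(s["qpos"].round(3),s["position"].round(4),s["width"],M.as_matrix().round(3))
# bottle axis now: in tool frame at grasp, tool x vs u
yaw0=.09;u0=np.array([np.cos(yaw0)*np.cos(.611),np.sin(yaw0)*np.cos(.611),np.sin(.611)])
ut=Rdown(.092).inv().apply(u0);u=M.apply(ut);print("bottle axis now",u, "turn to vertical", np.cross(u,[0,0,1])/np.linalg.norm(np.cross(u,[0,0,1]))*np.arccos(u[2]))
E
```

```text
[ 0.261  0.363  1.325 -0.     1.458  0.196] [0.594  0.2304 0.2626] 0.028439085184658965 [[-0.064  0.998 -0.004]
 [ 0.998  0.064 -0.001]
 [-0.001 -0.004 -1.   ]]
bottle axis now [ 0.05356585 -0.81681535  0.57440699] turn to vertical [-0.95686148 -0.06274993  0.        ]
```

Call:
{"api": "drive_tool", "payload": {"rows": [[[-0.16, -0.01, 0], [0, 0, 0], 2], [[-0.16, -0.01, 0], [0, 0, 0], 2], [[-0.16, -0.01, 0], [0, 0, 0], 2], [[-0.16, -0.01, 0], [0, 0, 0], 2], [[-0.16, -0.01, 0], [0, 0, 0], 2], [[-0.158, -0.012, 0], [0, 0, 0], 2], [[0, 0, 0], [0, 0, 0], 2], [[0, 0, 0], [0, 0, 0], 2]]}}

```text
clock: 7.8
position: [0.5948, 0.2283, 0.2656]
ee_rot: [0.337, 0.608, 0.646, -0.315]
contact_force: [-0.6, -0.6, -0.2]
width: 0.0286
gripper_force: 40.9
```

```bash
python3 - <<'E'
from h import *
s=manip.get_state();w,x,y,z=s["ee_rot"];M=R.from_quat([x,y,z,w]);zt=M.as_matrix()[:,2]
print(s["qpos"].round(3),s["position"].round(4),s["width"],zt.round(3))
g=s["position"]-.008*zt;print("grasp",g)
im=eyes.get_image("scene");uv=proj("scene",g).astype(int);print(uv,proj("scene",g+[0,0,.09]),proj("scene",g-[0,0,.062]))
a=cv2.resize(im[uv[1]-75:uv[1]+75,uv[0]-75:uv[0]+75,::-1],None,fx=4,fy=4,interpolation=cv2.INTER_CUBIC);cv2.imwrite("pics/up.png",a)
E
```

```text
[ 0.641  0.65   1.188 -0.795  1.854  0.574] [0.5948 0.2283 0.2656] 0.028612957719919434 [ 0.052 -0.817 -0.575]
grasp [0.59434699 0.23480071 0.27024131]
[305 112] [304.69129593  80.5695673 ] [306.06758304 132.7617363 ]
```

View pics/up.png

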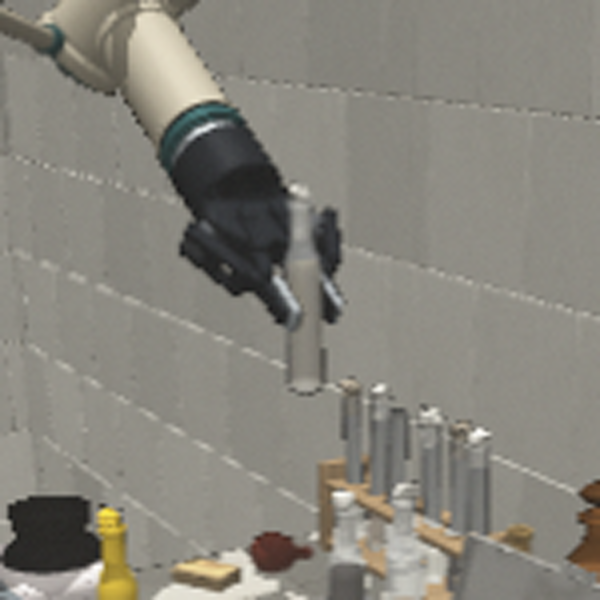

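The bottle is upright over the tray: plug at (300,190), base at (306,388) in the crop, matching the projection. Lowering.

Call:
{"api": "drive_tool", "payload": {"rows": [[[0, 0, 0], [0, -0.7, -3], 2], [[0, 0, 0], [0, -0.6, -4], 2], [[0, 0, 0], [0, 0, -4], 2], [[0, 0, 0], [0, 0, -4], 2], [[0, 0, 0], [0, 0, -3], 2], [[0, 0, 0], [0, 0, -1], 2], [[0, 0, 0], [0, 0, 0], 2], [[0, 0, 0], [0, 0, 0], 2]]}}

```text
clock: 8.85
position: [0.5954, 0.2166, 0.0769]
ee_rot: [0.338, 0.608, 0.646, -0.314]
contact_force: [-0.4, 0.7, -0.5]
width: 0.0286
gripper_force: 40.9
```

```bash
python3 - <<'E'
from h import *
s=manip.get_state();print(s["qpos"].round(3),s["position"].round(4),s["contact_force"].round(1))
im=eyes.get_image("scene")
cv2.imwrite("pics/low.png",cv2.resize(im[110:230,230:400,::-1],None,fx=4.5,fy=4.5,interpolation=cv2.INTER_CUBIC))
E
```

```text
[ 0.629  0.807  1.38  -0.765  1.596  0.815] [0.5954 0.2166 0.0769] [-0.4  0.7 -0.5]
```

View pics/low.png

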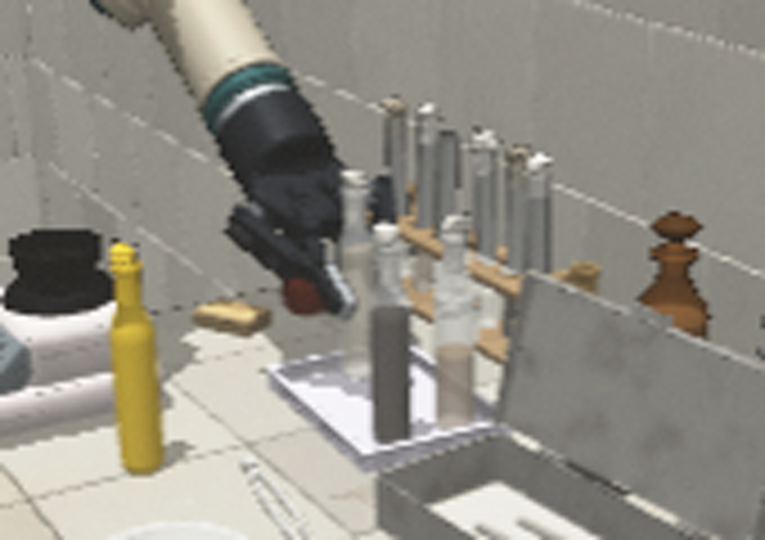

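The bottle hangs about 2 cm over the free end of the tray (base near (355,372)), clear of the two standing bottles. I'll lower it gently until it touches.

Call:
{"api": "drive_tool", "payload": {"rows": [[[0, 0, 0], [0, 0, -0.6], 2], [[0, 0, 0], [0, 0, -0.5], 2], [[0, 0, 0], [0, 0, -0.2], 2], [[0, 0, 0], [0, 0, 0], 2]]}}

```text
clock: 9.4
position: [0.5949, 0.2163, 0.0654]
ee_rot: [0.339, 0.607, 0.645, -0.316]
contact_force: [-2.2, 3.2, 9.2]
width: 0.0278
gripper_force: 42.0
```

Call:
{"api": "drive_tool", "payload": {"rows": [[[0, 0, 0], [0, 0, -0.2], 2], [[0, 0, 0], [0, 0, 0], 2]]}}

```text
clock: 9.65
position: [0.5948, 0.2163, 0.0654]
ee_rot: [0.34, 0.608, 0.645, -0.316]
contact_force: [-3.0, 4.9, 16.0]
width: 0.0281
gripper_force: 42.7
```

Call:
{"api": "drive_tool", "payload": {"rows": [[[0, 0, 0], [0, 0, -0.2], 2], [[0, 0, 0], [0, 0, 0], 2]]}}

```text
clock: 9.9
position: [0.5949, 0.2162, 0.0654]
ee_rot: [0.341, 0.608, 0.644, -0.316]
contact_force: [-4.3, 6.2, 21.1]
width: 0.0284
gripper_force: 43.3
```

Call:
{"api": "drive_tool", "payload": {"rows": [[[0, 0, 0], [0, 0, 0.4], 2], [[0, 0, 0], [0, 0, 0], 2]]}}

```text
clock: 10.15
position: [0.5949, 0.2162, 0.0653]
ee_rot: [0.339, 0.608, 0.645, -0.316]
contact_force: [-1.8, 3.3, 10.8]
width: 0.0282
gripper_force: 42.1
```

Call:
{"api": "drive_tool", "payload": {"rows": [[[0, 0, 0], [0, 0, 0], 3.2], [[0, 0, 0], [0, 0, 0], 3.6], [[0, 0, 0], [0, 0, 0], 4.5], [[0, 0, 0], [0, 0, 0], 5.5], [[0, 0, 0], [0, 0, 0], 5.5]]}}

```text
clock: 10.78
position: [0.5947, 0.2162, 0.0621]
ee_rot: [0.337, 0.608, 0.646, -0.315]
contact_force: [-0.5, -0.0, -0.5]
width: 0.0549
gripper_force: 0.0
```

```bash
python3 - <<'E'
from h import *
s=manip.get_state();print(s["position"].round(4),s["contact_force"].round(1),s["width"])
im=eyes.get_image("scene");t=eyes.get_image("top")
a=cv2.resize(im[130:230,260:360,::-1],None,fx=4,fy=4,interpolation=cv2.INTER_CUBIC)
b=cv2.resize(t[110:210,215:315,::-1],None,fx=4,fy=4,interpolation=cv2.INTER_CUBIC)
cv2.imwrite("pics/rel.png",np.hstack([a,b]))
for n,o in(("scene",(260,130)),("top",(215,110))):
    for P in([.594,.223,.002],[.594,.223,.162]): print(n,(proj(n,P)-o)*4)
E
```

```text
[0.5947 0.2162 0.0621] [-0.5 -0.  -0.5] 0.05489494341186503
scene [197.78653589 267.24777928]
scene [192.93342581  74.25301521]
top [144.80257709 220.38341536]
top [114.76180193 170.2625266 ]
```

View pics/rel.png

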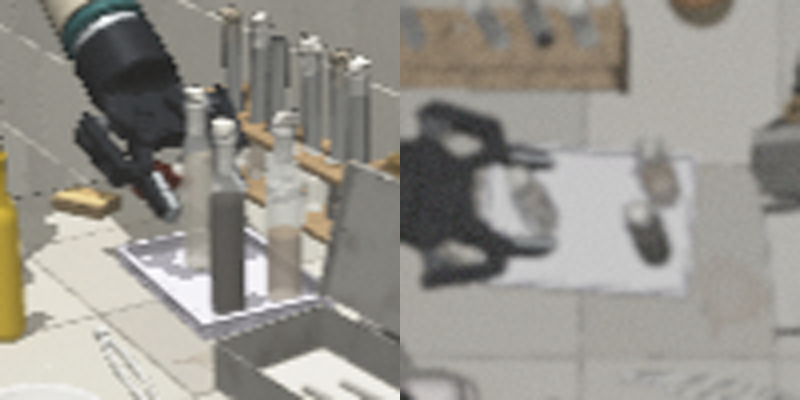

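The bottle stands free and upright in the tray: in the crop its plug is at (195,92) and its base at (195,267), both on the predicted positions, with finger force 0. I'll back out along the tool axis and come upright.

Call:
{"api": "drive_tool", "payload": {"rows": [[[0, 0, 0], [-0.1, 1.6, 1.1], 5.5], [[0, 0, 0], [-0.2, 3.3, 2.3], 5.5], [[0, 0, 0], [-0.2, 3.3, 2.3], 5.5], [[0, 0, 0], [0, 0, 4], 5.5], [[0, 0, 0], [0, 0, 5], 5.5], [[0, 0, 0], [0, 0, 5], 5.5], [[0.16, 0.01, 0], [0, 0, 0], 5.5], [[0.16, 0.01, 0], [0, 0, 0], 5.5]]}}

```text
clock: 11.88
position: [0.5895, 0.3005, 0.2609]
ee_rot: [0.228, 0.651, 0.693, -0.211]
contact_force: [-0.2, -1.2, 0.0]
width: 0.0547
gripper_force: 0.0
```

Call:
{"api": "drive_tool", "payload": {"rows": [[[0.16, 0.01, 0], [0, -1.5, 0], 5.5], [[0.16, 0.01, 0], [0, -1.5, 0], 5.5], [[0.16, 0.01, 0], [0, -1.5, 0], 5.5], [[0.158, 0.012, 0], [0, -1.5, 0], 5.5], [[0, 0, 0], [0, -1.5, 0], 5.5], [[0, 0, 0], [0, 0, 0], 5.5], [[0, 0, 0], [0, 0, 0], 5.5]]}}

```text
clock: 12.75
position: [0.5895, 0.2251, 0.259]
ee_rot: [-0.0, 0.685, 0.729, -0.001]
contact_force: [-0.3, -0.5, 0.6]
width: 0.0549
gripper_force: 0.0
```

```bash
python3 - <<'E'
from h import *
s=manip.get_state();w,x,y,z=s["ee_rot"];M=R.from_quat([x,y,z,w]).as_matrix();print(s["qpos"].round(3),s["position"].round(4),s["contact_force"].round(1),M[:,1:].round(3).tolist())
im=eyes.get_image("scene").astype(int);im0=cv2.imread("pics/scene0.png")[:,:,::-1].astype(int)
d=(abs(im-im0).sum(2)>45).astype(np.uint8);d[:145]=0;d[205:]=0;d[:,:290]=0;d[:,330:]=0
for v in range(145,204,4):
    c=np.where(d[v])[0];print(v,c.min() if len(c) else None,c.max() if len(c) else None,len(c))
for zz in(.002,.04,.08,.122,.162): print(zz,proj("scene",[.594,.223,zz]).round(1))
E
```

```text
[ 0.255  0.354  1.348 -0.     1.441  0.192] [0.5895 0.2251 0.259 ] [-0.3 -0.5  0.6] [[0.998, -0.001], [0.063, -0.001], [-0.001, -1.0]]
145 None None 0
149 None None 0
153 307 311 5
157 309 310 2
161 308 311 4
165 305 311 4
169 304 312 7
173 306 312 6
177 307 329 10
181 305 329 16
185 302 329 20
189 290 326 16
193 290 325 15
197 290 312 20
201 290 307 15
0.002 [309.4 196.8]
0.04 [309.2 185.8]
0.08 [308.9 173.9]
0.122 [308.5 161.1]
0.162 [308.2 148.6]
```

Image differencing puts the bottle's column at u≈308.5, as predicted for (0.594,0.223). Now the neck grasp from above.

Call:
{"api": "drive_tool", "payload": {"rows": [[[0, 0, 0], [0.45, -0.15, -3], 5.5], [[0, 0, 0], [0, 0, -4], 5.5], [[0, 0, 0], [0, 0, -4], 5], [[0, 0, 0], [0, 0, -2.3], 4.5], [[0, 0, 0], [0, 0, -1], 4.5], [[0, 0, 0], [0, 0, 0], 4.5]]}}

```text
clock: 13.55
position: [0.5939, 0.2228, 0.1157]
ee_rot: [-0.0, 0.685, 0.729, -0.001]
contact_force: [0.6, 0.4, 0.4]
width: 0.0452
gripper_force: 0.0
```

Call:
{"api": "drive_tool", "payload": {"rows": [[[0, 0, 0], [0, 0, 0], 3], [[0, 0, 0], [0, 0, 0], 2.4], [[0, 0, 0], [0, 0, 0], 1.2], [[0, 0, 0], [0, 0, 0], 1], [[0, 0, 0], [0, 0, 0], 1], [[0, 0, 0], [0, 0, 0], 1]], "force": 60}}

```text
clock: 14.3
position: [0.5953, 0.2219, 0.1177]
ee_rot: [0.001, 0.685, 0.728, 0.001]
contact_force: [0.4, 0.4, 5.6]
width: 0.019
gripper_force: 59.5
```

Call:
{"api": "drive_tool", "payload": {"rows": [[[0, 0, 0], [0, 0, 1], 1], [[0, 0, 0], [0, 0, 3], 1], [[0, 0, 0], [0, 0, 4], 1], [[0, 0, 0], [0, 0, 4], 1], [[0, 0, 0], [0, 0, 4], 1], [[0, 0, 0], [0, 0, 1], 1], [[0, 0, 0], [0, 0, 0], 1]]}}

```text
clock: 15.18
position: [0.5937, 0.2216, 0.2858]
ee_rot: [-0.0, 0.685, 0.728, -0.001]
contact_force: [0.4, -0.0, -1.5]
width: 0.0189
gripper_force: 58.8
```

```bash
python3 - <<'E'
from h import *
np.set_printoptions(precision=4,suppress=True)
s=manip.get_state();print(s["qpos"].round(3),s["position"].round(4),s["width"],s["gripper_force"])
def blob(f,x0,y0,x1,y1,th):
    im=cv2.imread(f)[y0:y1,x0:x1];m=(im.max(2)<th).astype(np.uint8)
    c=max(cv2.findContours(m,0,2)[0],key=cv2.contourArea);return c.reshape(-1,2)+[x0,y0]
c=blob("pics/top0.png",190,195,232,238,75);e=cv2.fitEllipse(c.astype(np.float32));print("top",e)
P=np.array([onz("top",*p,.117) for p in c]);print("c",onz("top",*e[0],.117),"span",np.ptp(P,0),"mid",(P.max(0)+P.min(0))/2)
c=blob("pics/scene0.png",225,155,260,185,70)
for v in range(c[:,1].min(),c[:,1].max()+1,2):
    u=c[c[:,1]==v][:,0];print(v,u.min(),u.max())
for z in(.117,.104,.085): print(z,proj("scene",[.412,.32,z]),proj("scene",[.412,.326,z]))
E
```

```text
[0.247 0.348 1.293 0.    1.503 0.187] [0.5937 0.2216 0.2858] 0.018941421489562557 58.786359429359436
top ((208.8855743408203, 219.65621948242188), (24.404062271118164, 24.6746768951416), 60.57880783081055)
c [0.4119 0.3225 0.117 ] span [0.0705 0.0688 0.    ] mid [0.4124 0.3223 0.117 ]
161 237 249
163 232 233Traceback (most recent call last):
  File "<stdin>", line 11, in <module>
    return umr_minimum(a, axis, None, out, keepdims, initial, where)
ValueError: zero-size array to reduction operation minimum which has no identity
```

```bash
python3 - <<'E'
from h import *
im=cv2.imread("pics/scene0.png")
for v in range(159,182,2):
    u=np.where(im[v,220:253].max(1)<75)[0]+220;print(v,(u.min(),u.max(),(u.min()+u.max())/2) if len(u) else None)
for z in(.117,.104,.085):
  for y in (.320,.326): print(z,y,proj("scene",[.412,y,z]).round(1))
# rim ellipse extents for radius .032 at z=.117
a=np.linspace(0,6.28,60)
for y in(.32,.326):
  q=np.array([proj("scene",[.412+.033*np.cos(t),y+.033*np.sin(t),.117]) for t in a]);print(y,q.min(0),q.max(0))
E
```

```text
159 None
161 (np.int64(237), np.int64(249), np.float64(243.0))
163 (np.int64(232), np.int64(251), np.float64(241.5))
165 (np.int64(232), np.int64(251), np.float64(241.5))
167 (np.int64(233), np.int64(251), np.float64(242.0))
169 (np.int64(233), np.int64(250), np.float64(241.5))
171 (np.int64(234), np.int64(252), np.float64(243.0))
173 (np.int64(232), np.int64(252), np.float64(242.0))
175 (np.int64(231), np.int64(252), np.float64(241.5))
177 (np.int64(231), np.int64(252), np.float64(241.5))
179 (np.int64(235), np.int64(246), np.float64(240.5))
181 (np.int64(222), np.int64(222), np.float64(222.0))
0.117 0.32 [241.3 164.4]
0.117 0.326 [240.6 163.9]
0.104 0.32 [241.7 168.4]
0.104 0.326 [241.  167.9]
0.085 0.32 [242.3 174.2]
0.085 0.326 [241.6 173.6]
0.32 [230.33245148 160.97972502] [252.13984348 168.04985162]
0.326 [229.70616286 160.46905322] [251.43033138 167.48229003]
```

Call:
{"api": "drive_tool", "payload": {"rows": [[[0, 0, 0], [-2, 1, 0], 1], [[0, 0, 0], [-4, 2.2, 0], 1], [[0, 0, 0], [-4, 2.3, 0], 1], [[0, 0, 0], [-4, 2.3, 0], 1], [[0, 0, 0], [-3, 1.7, 0], 1], [[0, 0, 0], [-1.1, 0.6, 0], 1], [[0, 0, 0], [0, 0, 0], 1], [[0, 0, 0], [0, 0, 0], 1]], "force": 80}}

```text
clock: 16.18
position: [0.4139, 0.3223, 0.2859]
ee_rot: [0.0, 0.686, 0.728, -0.0]
contact_force: [0.7, -0.2, -1.6]
width: 0.0189
gripper_force: 81.0
```

Call:
{"api": "drive_tool", "payload": {"rows": [[[0, 0, 0], [0, 0, -2], 1], [[0, 0, 0], [0, 0, -2], 1], [[0, 0, 0], [0, 0, -1], 1], [[0, 0, 0], [0, 0, 0], 1], [[0, 0, 0], [0, 0, 0], 1]]}}

```text
clock: 16.8
position: [0.4139, 0.3229, 0.237]
ee_rot: [-0.0, 0.686, 0.728, 0.0]
contact_force: [0.2, -0.5, -1.4]
width: 0.019
gripper_force: 80.9
```

```bash
python3 - <<'E'
from h import *
s=manip.get_state();print(s["qpos"].round(3),s["position"].round(4),s["contact_force"].round(1),s["width"])
im=eyes.get_image("scene");im0=cv2.imread("pics/scene0.png")[:,:,::-1].astype(int)
d=abs(im.astype(int)-im0).sum(2)>45
for v in range(130,166,3):
    c=np.where(d[v,225:275])[0]+225;print(v,c.tolist()[:1],c.tolist()[-1:],len(c))
p=s["position"]
for dz in(-.02,-.06,-.116): print(proj("scene",p+[0,0,dz]))
E
```

```text
[0.53  0.203 1.618 0.    1.319 0.47 ] [0.4139 0.3229 0.237 ] [ 0.2 -0.5 -1.4] 0.018953513615791406
130 [234] [242] 6
133 [234] [243] 3
136 [234] [243] 5
139 [235] [243] 4
142 [235] [244] 5
145 [235] [244] 5
148 [235] [244] 6
151 [236] [245] 6
154 [236] [245] 6
157 [235] [245] 7
160 [237] [245] 7
163 [238] [242] 5
[238.39273287 132.10464099]
[239.67869045 145.15136977]
[241.43713724 162.82823796]
```

The bottle's column (u 236–245) is centred over the cup (u 232–251). I'll press it down gently.

Call:
{"api": "drive_tool", "payload": {"rows": [[[0, 0, 0], [0, 0, -0.8], 1], [[0, 0, 0], [0, 0, -0.6], 1], [[0, 0, 0], [0, 0, -0.3], 1], [[0, 0, 0], [0, 0, 0], 1]]}}

```text
clock: 17.35
position: [0.4131, 0.3228, 0.2196]
ee_rot: [-0.0, 0.685, 0.728, -0.0]
contact_force: [0.5, 0.2, 2.1]
width: 0.0185
gripper_force: 81.4
```

Call:
{"api": "drive_tool", "payload": {"rows": [[[0, 0, 0], [0, 0, -0.3], 1], [[0, 0, 0], [0, 0, -0.3], 1], [[0, 0, 0], [0, 0, 0], 1]]}}

```text
clock: 17.73
position: [0.4131, 0.3229, 0.2141]
ee_rot: [-0.0, 0.685, 0.728, 0.0]
contact_force: [-1.8, -0.5, 7.0]
width: 0.0187
gripper_force: 82.1
```

Call:
{"api": "drive_tool", "payload": {"rows": [[[0, 0, 0], [0, 0, -0.3], 1], [[0, 0, 0], [0, 0, -0.3], 1], [[0, 0, 0], [0, 0, 0], 1]]}}

```text
clock: 18.1
position: [0.4133, 0.3231, 0.2116]
ee_rot: [0.0, 0.685, 0.728, 0.001]
contact_force: [-5.4, -2.0, 24.2]
width: 0.019
gripper_force: 84.4
```

The cup is fully down: 8 mm of travel and 24 N. Holding for over two seconds.

Call:
{"api": "drive_tool", "payload": {"rows": [[[0, 0, 0], [0, 0, 0], 1], [[0, 0, 0], [0, 0, 0], 1], [[0, 0, 0], [0, 0, 0], 1], [[0, 0, 0], [0, 0, 0], 1], [[0, 0, 0], [0, 0, 0], 1], [[0, 0, 0], [0, 0, 0], 1], [[0, 0, 0], [0, 0, 0], 1], [[0, 0, 0], [0, 0, 0], 1]]}}

```text
clock: 19.1
position: [0.4133, 0.323, 0.2116]
ee_rot: [0.0, 0.685, 0.728, 0.002]
contact_force: [-5.5, -2.4, 24.0]
width: 0.0185
gripper_force: 84.4
```

Call:
{"api": "drive_tool", "payload": {"rows": [[[0, 0, 0], [0, 0, 0], 1], [[0, 0, 0], [0, 0, 0], 1], [[0, 0, 0], [0, 0, 0], 1], [[0, 0, 0], [0, 0, 0], 1], [[0, 0, 0], [0, 0, 0], 1], [[0, 0, 0], [0, 0, 0], 1], [[0, 0, 0], [0, 0, 0], 1], [[0, 0, 0], [0, 0, 0], 1]]}}

```text
clock: 20.1
position: [0.4133, 0.323, 0.2116]
ee_rot: [0.0, 0.685, 0.728, 0.001]
contact_force: [-5.5, -2.0, 23.6]
width: 0.0187
gripper_force: 84.4
```

Call:
{"api": "drive_tool", "payload": {"rows": [[[0, 0, 0], [0, 0, 0], 1], [[0, 0, 0], [0, 0, 0], 1], [[0, 0, 0], [0, 0, 0], 1], [[0, 0, 0], [0, 0, 0], 1]]}}

```text
clock: 20.6
position: [0.4132, 0.3231, 0.2116]
ee_rot: [0.0, 0.685, 0.728, 0.002]
contact_force: [-4.9, -2.4, 23.2]
width: 0.0187
gripper_force: 84.4
```

```bash
python3 - <<'E'
from h import *
s=manip.get_state();print(s["position"].round(4),s["contact_force"].round(1),s["width"],s["gripper_force"])
im=eyes.get_image("scene");im0=cv2.imread("pics/scene0.png")[:,:,::-1].astype(int)
d=abs(im.astype(int)-im0).sum(2)>45
for v in range(136,172,3):
    c=np.where(d[v,225:275])[0]+225;print(v,c.tolist()[:1],c.tolist()[-1:],len(c))
E
```

```text
[0.4132 0.3231 0.2116] [-4.9 -2.4 23.2] 0.01869379550985077 84.37336921691895
136 [231] [245] 12
139 [235] [243] 3
142 [235] [244] 4
145 [235] [244] 6
148 [235] [244] 6
151 [236] [244] 5
154 [236] [245] 6
157 [236] [245] 6
160 [236] [245] 5
163 [231] [252] 19
166 [237] [245] 9
169 [237] [252] 11
```

The press held for about 2.5 s with the bottle upright. Returning it to the tray.

Call:
{"api": "drive_tool", "payload": {"rows": [[[0, 0, 0], [0, 0, 0.6], 1], [[0, 0, 0], [0, 0, 0.8], 1], [[0, 0, 0], [0, 0, 2], 1], [[0, 0, 0], [0, 0, 3], 1], [[0, 0, 0], [0, 0, 1.4], 1], [[0, 0, 0], [2, -1, 0], 1], [[0, 0, 0], [4, -2.2, 0], 1], [[0, 0, 0], [4, -2.3, 0], 1]]}}

```text
clock: 21.65
position: [0.5147, 0.2663, 0.2837]
ee_rot: [-0.0, 0.685, 0.728, -0.001]
contact_force: [-1.3, 0.8, -1.1]
width: 0.0189
gripper_force: 81.0
```

Call:
{"api": "drive_tool", "payload": {"rows": [[[0, 0, 0], [4, -2.3, 0], 1], [[0, 0, 0], [3, -1.7, 0], 1], [[0, 0, 0], [1.1, -0.5, 0], 1], [[0, 0, 0], [0, 0, -3], 1], [[0, 0, 0], [0, 0, -4], 1], [[0, 0, 0], [0, 0, -4], 1], [[0, 0, 0], [0, 0, -3], 1], [[0, 0, 0], [0, 0, 0], 1]]}}

```text
clock: 22.65
position: [0.5915, 0.2223, 0.142]
ee_rot: [-0.002, 0.685, 0.728, -0.004]
contact_force: [-0.7, 0.9, -0.8]
width: 0.0189
gripper_force: 80.9
```

Call:
{"api": "drive_tool", "payload": {"rows": [[[0, 0, 0], [0, 0, -1], 1], [[0, 0, 0], [0, 0, -0.8], 1], [[0, 0, 0], [0, 0, 0], 1], [[0, 0, 0], [0, 0, 0], 1]]}}

```text
clock: 23.15
position: [0.5945, 0.2229, 0.1279]
ee_rot: [0.0, 0.685, 0.728, 0.0]
contact_force: [-0.3, 0.2, -0.8]
width: 0.0188
gripper_force: 81.0
```

Call:
{"api": "drive_tool", "payload": {"rows": [[[0, 0, 0], [0, 0, -0.5], 1], [[0, 0, 0], [0, 0, -0.3], 1], [[0, 0, 0], [0, 0, 0], 1]]}}

```text
clock: 23.52
position: [0.5939, 0.2227, 0.1189]
ee_rot: [-0.0, 0.685, 0.728, -0.001]
contact_force: [-0.0, -0.0, -1.1]
width: 0.019
gripper_force: 81.0
```

Call:
{"api": "drive_tool", "payload": {"rows": [[[0, 0, 0], [0, 0, -0.2], 1], [[0, 0, 0], [0, 0, -0.1], 1], [[0, 0, 0], [0, 0, 0], 1]]}}

```text
clock: 23.9
position: [0.5944, 0.2229, 0.1179]
ee_rot: [0.0, 0.685, 0.728, 0.0]
contact_force: [-1.9, 0.1, 5.6]
width: 0.019
gripper_force: 82.2
```

Call:
{"api": "drive_tool", "payload": {"rows": [[[0, 0, 0], [0, 0, 0.1], 2.2], [[0, 0, 0], [0, 0, 0], 2.8], [[0, 0, 0], [0, 0, 0], 3.8], [[0, 0, 0], [0, 0, 0], 5], [[0, 0, 0], [0, 0, 0], 5], [[0, 0, 0], [0, 0, 1.5], 5]], "force": 40}}

```text
clock: 24.65
position: [0.5932, 0.2225, 0.1316]
ee_rot: [-0.001, 0.685, 0.728, -0.002]
contact_force: [0.2, -0.0, 0.5]
width: 0.0499
gripper_force: 0.0
```

Call:
{"api": "drive_tool", "payload": {"rows": [[[0, 0, 0], [0, 0, 3], 5], [[0, 0, 0], [0, 0, 4], 5], [[0, 0, 0], [0, 0, 5], 5], [[0, 0, 0], [0, 0, 5], 5], [[0, 0, 0], [-3, 0, 2], 5], [[0, 0, 0], [-4, 0, 0], 5], [[0, 0, 0], [-4, 0, 0], 5], [[0, 0, 0], [0, 0, 0], 5]]}}

```text
clock: 25.65
position: [0.4815, 0.2228, 0.3244]
ee_rot: [0.0, 0.685, 0.729, 0.001]
contact_force: [-0.3, -0.0, 0.6]
width: 0.0503
gripper_force: 0.0
```

```bash
python3 - <<'E'
from h import *
s=manip.get_state();print(s["position"].round(4),s["contact_force"].round(1),s["qd"].round(3))
im=eyes.get_image("scene");im0=cv2.imread("pics/scene0.png")[:,:,::-1].astype(int)
d=abs(im.astype(int)-im0).sum(2)>45
for v in range(147,204,4):
    c=np.where(d[v,292:330])[0]+292;print(v,c.tolist()[:1],c.tolist()[-1:],len(c))
cv2.imwrite("pics/end.png",im[:,:,::-1])
for n,b in(("cup",(155,182,225,256)),("tray bottles",(155,210,313,345)),("dark",(230,300,328,376))):print(n,d[b[0]:b[1],b[2]:b[3]].mean().round(3))
E
```

```text
[0.4815 0.2228 0.3244] [-0.3 -0.   0.6] [-0.014  0.047 -0.051 -0.014 -0.048 -0.006]
147 [] [] 0
151 [] [] 0
155 [306] [311] 5
159 [305] [311] 4
163 [305] [311] 4
167 [304] [311] 5
171 [304] [313] 9
175 [304] [313] 10
179 [305] [312] 8
183 [293] [312] 20
187 [292] [326] 27
191 [292] [322] 10
195 [295] [312] 18
199 [295] [302] 5
203 [292] [295] 4
cup 0.061
tray bottles 0.014
dark 0.0
```

The bottle's column is vertical at u≈308.5 again, and the other bottles are unchanged in the images. Handing in.

```bash
python3 -c "
from rig import job
print(job.sign_off())"
```

```text
the job is handed in; nothing more can be done
None
```

Job handed in (no verdict shown): I stood the pale bottle in the tray and let go, pressed it by the neck into the mixer cup (8 mm down, about 24 N, about 2.5 s), and put it back standing in the tray; the final image differencing showed it upright and the other bottles unmoved.

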